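# Swing the ring gauge's probe over and key in the reading

### The arm

A 6-joint arm with a two-finger parallel gripper is mounted at the origin on the work surface. World frame = base frame: x ahead of the robot, y to its left, z up, the work surface at z = 0. Lengths are in m, angles in degrees, forces in N, time in s.
With the tool pointing down it reaches from about 0.3 to 0.75 m from the base axis. Payload 8.5 kg.
Tool frame: the origin (TCP) lies midway between the tips of the shut fingers; the grasp point (between the pads) lies grasp_offset behind it (grasp_offset is the distance from the TCP to the grasp point, in m); z points along the fingers, y is the line along which they close (so a half turn about z gives the same grasp; the last joint's range is limited). The gripper opens to 85 mm and grips with 20 to 120 N. Pads are 22 mm wide; open, the fingers measure 114 mm over their backs; the gripper's body (76 mm by 85 mm) begins 54 mm behind the grasp point. The pads swing forward as they close: fully open they stand 13 mm farther back than shut.
Start: joints at [53.784, 21.807, 74.336, -0, 83.858, -12.336], TCP at [0.223, 0.503, 0.231] pointing down, gripper open.
Joint ranges: [-178.18, 178.18], [-50.72, 133.34], [12.68, 142.11], [-81.47, 261.47], [9.98, 163.14], [-165.26, 165.26]. Speed limits (degrees/s): [136.94, 136.94, 180, 180, 180, 180].

### API

Orientations are given as a 3x3 rotation matrix whose columns are the frame's x, y, z axes.
In Python, from rig import observe, get_image, camera_params, close_job, grasp_offset gives the robot as it stands.
- The arm moves only by the shell command python3 -m handwheel 'ROWS' [OPENING] [FORCE]. ROWS is JSON, a list of rows, each a list of 2 entries, a list of its own where there are three numbers: the shift along the tool's x, y, z as a fraction of full scale, then the turn, a rotation vector about the tool's x, y, z as a fraction of full scale. In form: [[[dx, dy, dz], [ax, ay, az]], ...]. A call has 1 to 10 rows; each row is the pose to reach, as a shift and turn from the pose commanded when the call began, along the tool's axes at that moment, turning the shorter way round; what a row does not reach only later rows make up. Full scale, the value 1, is 0.5 m for a shift and pi rad for a turn. A row lasts 1/10 s, in which the tool goes at most 50 mm and 8.59 degrees, less where a joint would pass 70% of its speed; a pose out of reach is approached as far as the arm can. A call with a number of a shift or a turn outside -1 to 1 is refused whole. A call with a gripper value outside its range is refused whole. OPENING is the opening, from 0 (shut) to 1 (fully open), set as the call begins (- or left out, the last holds). The fingers move at their own pace and stop on an object; FORCE is the grip in N (left out, the last holds). Time passes only in rows, so rows that repeat a pose let the fingers close. It gives the time, the measured TCP pose, the force, the opening and the grip force at its end, in the units of the state.
- observe(): the state, without advancing time (a new reading comes with each control period).
- get_image(name): name is "scene" or "top" or "wrist"; returns (picture, depth): 480x640x3 uint8, red, green, blue; 480x640 float32, m along the optical axis (not along the pixel's ray), 0 where there is no reading.
- camera_params(name): a dict with "K" (3x3 intrinsics, pixels), "R" (3x3) and "t" (3): a world point X has camera coordinates R X + t. Camera axes: x right, y down, z forward; pixel columns grow to the right and rows downward; lengths in m; the calibration is good to about 2 mm. A picture is of the moment at which its call begins: read the wrist's pose just before it. camera_params takes no time and is no camera call; for the wrist camera it gives the pose at the moment of the call.
- close_job(): hands the job in; it is judged then, once.
The state is a dict: "time_s": time; "q": joint angles; "qvel": joint speeds; "joint_efforts": joint torques, N m; "position": TCP position; "tool_rot": TCP orientation; "ft_force": force on the tool from outside, world axes, zero at the start; "wrist_torque": the same for the moment, N m; "grip_width": finger opening in m; "gripper_force": force on a finger pad.
Only numpy, scipy, OpenCV 4.12 (cv2) and the standard library are available. Lean on these libraries where they do the work, as an engineer would, in place of code of your own. Each camera call takes 0.05 s, during which the arm holds its last target. There are 200 camera calls.

### The job

Swing the ring gauge's probe arm round over the ring until it clicks fully home in its end stop, where it must stay. Then, on the key box, press these keys fully down for a moment, one at a time and in this order, letting each come up before the next: the round key, the long bar key, the square key. Leave the cross key alone, press no key before the arm is home, and leave the ring in its nest and the other things on the bench where they are.

Things in the scene. Friction and masses are not known exactly. Their poses are not given: they have to be found in the camera images.
- gauge: ring gauge: a bare steel base plate, 240 (x) by 250 (y) by 25 mm high, fixed to the bench; origin at the centre of its underside, z up. On it lies a steel ring in a nest of three 14 mm high pins, ring centre at (50, 0) mm; a pivot post of radius 22 mm stands at (50, 95) mm, and a post of radius 13 mm and 77 mm high with the arm's ball catch at (31, -77) mm
- probe_arm (a joint): angle (rad) of the probe arm about its pivot. 0: parked, pointing to the gauge's -x, beside the ring. Grows as the arm swings level, anticlockwise from above, to 1.57 at its end stop, pointing to the gauge's -y across the ring. Free to about 1.34, then it rides over a spring ball catch (about 0.6 N m) that springs up behind it at the end stop. Starts at 0 to 0.35
- probe_pivot (a point): point on the arm's pivot axis at mid height of the arm, 99 mm above the bench; its x axis points from the arm's end to the pivot, along the arm, z up
- probe_end (a point): middle of the free end of the probe arm, 190 mm from the pivot axis, 99 mm above the bench; same axes as probe_pivot. The arm is a level aluminium bar 24 mm wide and 28 mm high (85 to 113 mm above the bench), with a small probe hanging 30 mm below it, 143 mm from the pivot axis
- ring_work: the steel ring in the gauge's nest: 110 mm outside, 84 mm inside, 25 mm high, its top 50 mm above the bench; loose, origin at the centre of its underside
- keybox: grey key box, 260 (x) by 210 (y) by 50 mm high, fixed to the bench; origin at the centre of its underside, z up. Four bare metal keys stand on it two by two, centres at x = -75 and 15 mm, y = -48 and 48 mm, in any order
- top_round (a point): centre of the top of the flat round key, 52 mm across, of bare metal; its axes are the key box's; about 76 mm above the bench, 12 mm above its black surround
- key_round (a joint): how far the round key is pressed down (m): 0 up, 0.008 fully down; spring return, about 1.3 N to start and 4.5 N fully down
- top_bar (a point): centre of the top of the long bar key, 26 by 68 mm, of bare metal; its axes are the key box's; about 76 mm above the bench, 12 mm above its black surround (its long side along y)
- key_bar (a joint): how far the bar key is pressed down (m): 0 up, 0.008 fully down; spring return, about 1.3 N to start and 4.5 N fully down
- top_square (a point): centre of the top of the square key, 46 by 46 mm, of bare metal; its axes are the key box's; about 76 mm above the bench, 12 mm above its black surround
- key_square (a joint): how far the square key is pressed down (m): 0 up, 0.008 fully down; spring return, about 1.3 N to start and 4.5 N fully down
- top_cross (a point): centre of the top of the plus-shaped (cross) key, arms 60 mm long and 20 mm wide, of bare metal; its axes are the key box's; about 76 mm above the bench, 12 mm above its black surround
- key_cross (a joint): how far the cross key is pressed down (m): 0 up, 0.008 fully down; spring return, about 1.3 N to start and 4.5 N fully down
- ring_master: small thick loose ring, 60 mm outside, 20 mm high, lying on the gauge's base plate; origin at the centre of its underside
- ring_small: loose dark ring 52 mm outside, 14 mm high, lying on the rear of the key box
- ring_low: lower of two stacked loose rings 116 mm across, 22 mm high, on the bench; origin at the centre of its underside
- ring_high: upper of the two stacked rings, 116 mm across, 22 mm high
- oil_bottle: white bottle 60 mm across, 170 mm tall, standing on the bench
- mug: white mug 80 mm across, 90 mm tall, standing on the bench
- wrench: open wrench 180 mm long, lying flat on the bench

How it is judged:
By the outcome, as a careful person would: the job done as asked, in the order asked, and still so for the second after the job is handed in, with the robot touching nothing.
It also fails if it takes over 51 s, if anything falls off the work surface, if the arm or the gripper's body presses on something with over 40 N, if the wrist force passes 120 N, or if a joint passes its speed limit or range.

## Working session

There is one attempt and no reset: what is moved stays moved. The work goes in short steps, Python scripts to look and compute and a shell command to move; the robot and the scene stay as the last step left them, time stands still between calls to the robot, and variables do not carry over. Pictures are saved under pics/ and viewed, at most 10 in all, crops included, and the job is handed in when it is done.

```bash
mkdir -p pics
python3 - <<'E'
from rig import *
import cv2,numpy as np
for n in("top","scene"):
    p,d=get_image(n); cv2.imwrite(f"pics/{n}0.png",p[:,:,::-1]); np.save(f"pics/{n}0.npy",d)
    print(n,camera_params(n))
o=observe(); print(o["time_s"],o["position"],o["tool_rot"],grasp_offset)
E
```

```text
top {'K': array([[572.51199176,   0.        , 326.40082973],
       [  0.        , 572.51199176, 245.44576495],
       [  0.        ,   0.        ,   1.        ]]), 'R': array([[ 1.53652016e-02, -9.99879125e-01,  2.37632410e-03],
       [-9.87929638e-01, -1.55478590e-02, -1.54121041e-01],
       [ 1.54139358e-01,  2.04598683e-05, -9.88049117e-01]]), 't': array([-0.02861583,  0.52409722,  1.51201551])}
scene {'K': array([[434.48161588,   0.        , 323.6687726 ],
       [  0.        , 434.48161588, 230.71706378],
       [  0.        ,   0.        ,   1.        ]]), 'R': array([[ 0.21753499,  0.97604966, -0.00236473],
       [ 0.72645105, -0.16352337, -0.66747957],
       [-0.65187989,  0.1434823 , -0.74462436]]), 't': array([-0.06971263, -0.32418789,  1.4267826 ])}
0.1 [0.22250777 0.50268473 0.23075467] [[-9.14379245e-01  4.04857928e-01 -8.08913845e-04]
 [ 4.04858631e-01  9.14378623e-01 -1.10600600e-03]
 [ 2.91878228e-04 -1.33880469e-03 -9.99999061e-01]] 0.0187
```

View pics/top0.png

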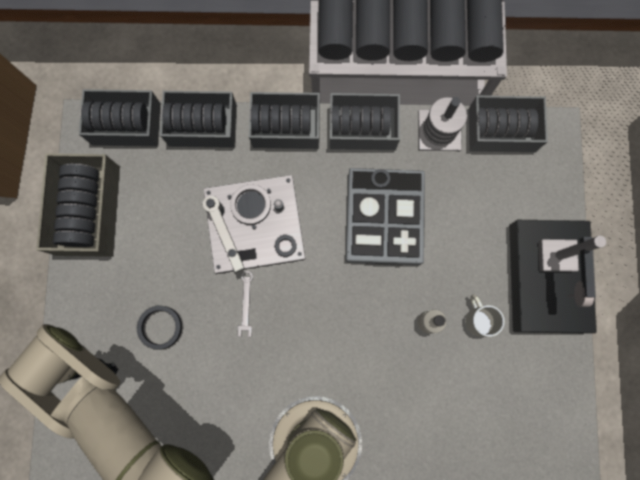

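View pics/scene0.png

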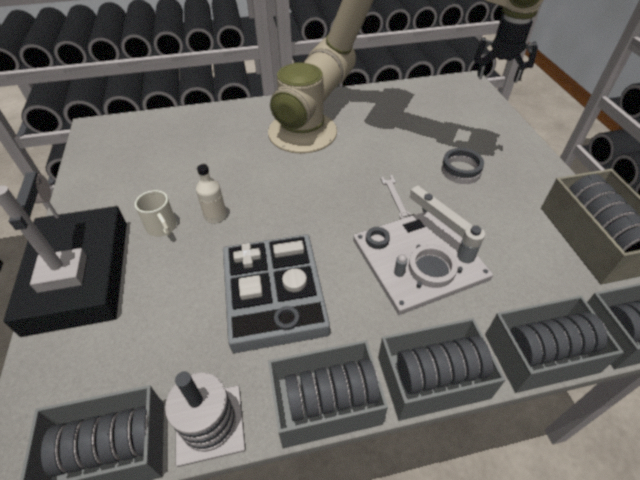

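The top view shows the pivot near (210,204), the arm end near (237,270) and the ring near (249,204). The round key is at (369,207), the square at (405,208), the bar at (368,240) and the cross at (404,240). I'll enlarge these areas.

Run:
```python
import cv2,numpy as np
p=cv2.imread("pics/top0.png")
c=np.vstack([cv2.resize(p[165:285,195:315],None,fx=5,fy=5,interpolation=3)])
k=cv2.resize(p[160:275,335:435],None,fx=5,fy=5,interpolation=3)
cv2.imwrite("pics/c1.png",c);cv2.imwrite("pics/c2.png",k)
```

```text
(no output)
```

View pics/c1.png

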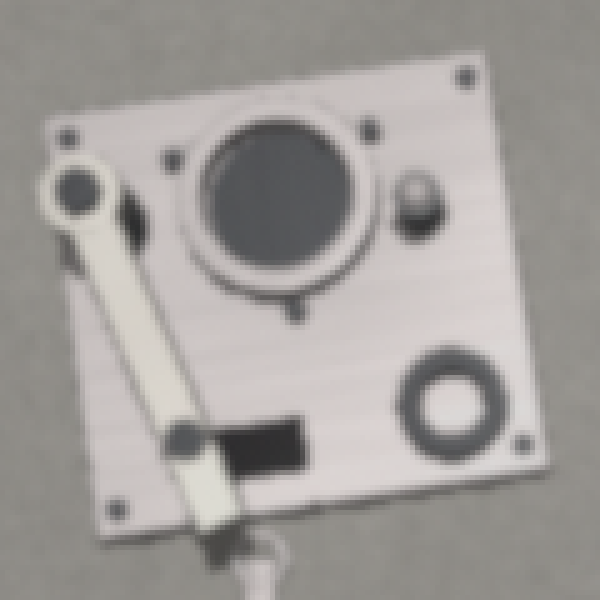

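View pics/c2.png

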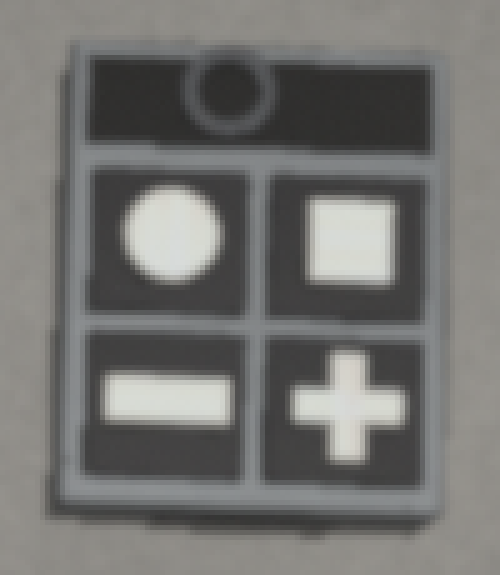

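Crop c1: pivot (78,191), arm end (217,527), plate corners (45,122), (487,55), (548,465), (100,538), catch post (417,190). Crop c2: round (172,234), square (350,241), bar (168,400), cross (349,407).

```bash
cat > h.py <<'E'
import numpy as np
from rig import *
def ray(n,u,v,z,P=None):
    P=P or camera_params(n); c=-P["R"].T@P["t"]; d=P["R"].T@np.linalg.inv(P["K"])@[u,v,1]
    return c+d*(z-c[2])/d[2]
def tool(*pts):
    o=observe(); R=o["tool_rot"]
    for p in pts: print(np.round(R.T@(np.array(p)-o["position"])/0.5,4))
E
python3 - <<'E'
from h import *
f=lambda u,v,z,a,b:ray("top",a+(u+.5)/5-.5,b+(v+.5)/5-.5,z)
g=lambda u,v,z:f(u,v,z,195,165); k=lambda u,v:f(u,v,.076,335,160)
C=np.array([g(*c,.025) for c in[(45,122),(487,55),(548,465),(100,538)]])
print("corners",C.round(4)); o=C.mean(0)
x=(C[0]+C[1]-C[2]-C[3])[:2]; y=(C[0]+C[3]-C[1]-C[2])[:2]
print("yaw",np.degrees([np.arctan2(x[1],x[0]),np.arctan2(-y[0],y[1])]),np.hypot(*x)/2,np.hypot(*y)/2)
a=np.arctan2(x[1],x[0]); R=np.array([[np.cos(a),-np.sin(a)],[np.sin(a),np.cos(a)]])
P=o[:2]+R@[.05,.095]; e=g(217,527,.113)[:2]
print("ctr",o,"pivot",P,g(78,191,.118),"end",e,np.hypot(*(e-P)),"theta",np.degrees(np.arctan2(*(e-P)[::-1])-a-np.pi), "catch",o[:2]+R@[.031,-.077],g(417,190,.077))
for n,c in dict(round=(172,234),square=(350,241),bar=(168,400),cross=(349,407)).items(): print(n,k(*c).round(4))
d=np.load("pics/top0.npy"); print(d[207,369],d[205,249]); print(ray("top",434,321,.17),ray("top",446,110,.1))
E
```

```text
corners [[0.6804 0.3235 0.025 ]
 [0.7228 0.0786 0.025 ]
 [0.4924 0.0396 0.025 ]
 [0.4485 0.2823 0.025 ]]
yaw [ 9.83373122 10.03075125] 0.23458576340174636 0.24754251882157338
ctr [0.58602872 0.18100656 0.025     ] pivot [0.61906908 0.28315025] [0.6200451  0.28385025 0.118     ] end [0.44586279 0.20536936] 0.18986912764850364 theta -345.65055016001344 catch [0.62972405 0.11043236] [0.63290825 0.1109487  0.077     ]
round [ 0.6266 -0.1329  0.076 ]
square [ 0.6243 -0.2283  0.076 ]
bar [ 0.5364 -0.1312  0.076 ]
cross [ 0.5342 -0.2272  0.076 ]
1.53798 1.5871823
[ 0.32229288 -0.28523293  0.17      ] [ 0.89156194 -0.33865022  0.1       ]
```

Run:
```python
from h import *
tool((.485,.278,.18),(.485,.278,.097))
```

```text
[-0.662  -0.1982  0.1016]
[-0.662  -0.198   0.2676]
```

```bash
python3 -m handwheel '[[[-0.662,-0.198,0.1],[0,0,-0.189]],[[-0.662,-0.198,0.1],[0,0,-0.189]],[[-0.662,-0.198,0.1],[0,0,-0.189]],[[-0.662,-0.198,0.1],[0,0,-0.189]],[[-0.662,-0.198,0.1],[0,0,-0.189]],[[-0.662,-0.198,0.1],[0,0,-0.189]],[[-0.662,-0.198,0.1],[0,0,-0.189]],[[-0.662,-0.198,0.1],[0,0,-0.189]],[[-0.662,-0.198,0.1],[0,0,-0.189]],[[-0.662,-0.198,0.1],[0,0,-0.189]]]' 0 40
python3 - <<'E'
from h import *
P=np.array([.6195,.2835]); 
tool((.485,.278,.097)); t0=204.2
for th,off in[(204,.04),(215,.027),(227,.028),(240,.028),(250,.026),(258,.025),(265,.024),(270,.023),(275,.0225),(280,.022)]:
    a=np.radians(th);u=np.array([np.cos(a),np.sin(a)]);n=np.array([-u[1],u[0]])
    p=P+.125*u-off*n; print(th,p.round(4),end=' '); tool((*p,.097))
print(np.round(observe()["tool_rot"],3))
E
```

```text
time_s: 1.1
position: [0.4846, 0.2788, 0.1812]
tool_rot: [[-0.984, -0.176, -0.001], [-0.176, 0.984, 0.0], [0.001, 0.0, -1.0]]
ft_force: [1.0, 0.8, 0.4]
grip_width: 0.0001
gripper_force: 0.0
[-0.0007 -0.0018  0.1684]
204 [0.489  0.2692] [-0.0056 -0.0205  0.1684]
215 [0.5016 0.2339] [-0.0179 -0.0944  0.1684]
227 [0.5138 0.2112] [-0.0338 -0.1435  0.1683]
240 [0.5328 0.1892] [-0.0635 -0.1933  0.1683]
250 [0.5523 0.1749] [-0.097  -0.2284  0.1683]
258 [0.5691 0.1664] [-0.1269 -0.251   0.1682]
265 [0.5847 0.1611] [-0.1558 -0.2671  0.1682]
270 [0.5965 0.1585] [-0.1782 -0.2763  0.1682]
275 [0.608 0.157] [-0.2003 -0.2833  0.1681]
280 [0.6195 0.1566] [-0.2229 -0.2882  0.1681]
[[-0.984 -0.176 -0.001]
 [-0.176  0.984  0.   ]
 [ 0.001  0.    -1.   ]]
```

```bash
python3 -m handwheel '[[[0,0,0.09],[0,0,0]],[[0,0,0.168],[0,0,0]],[[0,0,0.168],[0,0,0]],[[-0.005,-0.02,0.168],[0,0,0]],[[-0.012,-0.06,0.168],[0,0,0]],[[-0.018,-0.094,0.168],[0,0,0]],[[-0.026,-0.12,0.168],[0,0,0]],[[-0.034,-0.143,0.168],[0,0,0]],[[-0.048,-0.17,0.168],[0,0,0]],[[-0.063,-0.193,0.168],[0,0,0]]]'
python3 - <<'E'
from h import *
import cv2
p,d=get_image("top"); cv2.imwrite("pics/t2.png",cv2.resize(p[165:285,195:315],None,fx=5,fy=5)[:,:,::-1])
E
```

```text
time_s: 2.1
position: [0.5341, 0.1881, 0.0978]
tool_rot: [[-0.984, -0.176, 0.001], [-0.176, 0.984, 0.0], [-0.001, -0.0, -1.0]]
ft_force: [0.4, -0.0, 0.8]
grip_width: 0.0002
gripper_force: 0.4
```

View pics/t2.png

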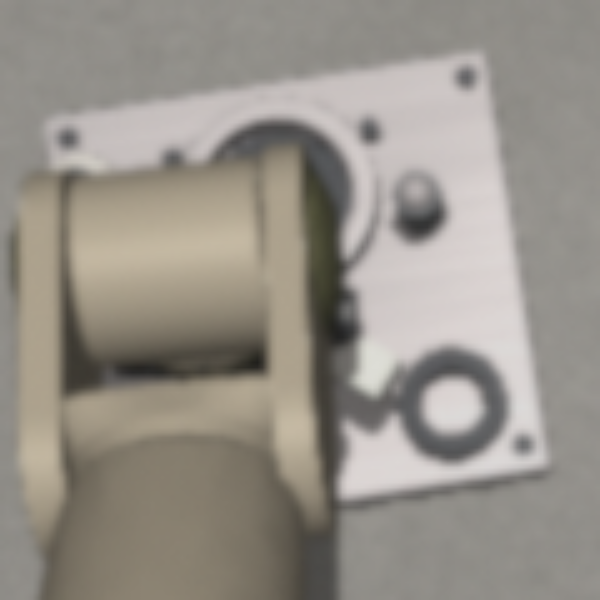

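The arm swings with the finger; its tip is now near crop (375,370). I'll keep following the arc.

```bash
python3 -m handwheel '[[[-0.017,-0.018,0],[0,0,0]],[[-0.034,-0.035,0],[0,0,0]],[[-0.049,-0.047,0],[0,0,0]],[[-0.064,-0.058,0],[0,0,0]],[[-0.079,-0.066,0],[0,0,0]],[[-0.093,-0.074,0],[0,0,0]],[[-0.104,-0.079,0],[0,0,0]],[[-0.115,-0.083,0],[0,0,0]],[[-0.126,-0.087,0],[0,0,0]],[[-0.137,-0.09,0],[0,0,0]]]'
```

```text
time_s: 3.15
position: [0.6084, 0.157, 0.0971]
tool_rot: [[-0.984, -0.176, -0.002], [-0.176, 0.984, 0.0], [0.002, 0.001, -1.0]]
ft_force: [-4.1, 2.4, -1.3]
grip_width: 0.0002
gripper_force: 1.9
```

```bash
python3 -m handwheel '[[[-0.005,-0.001,0],[0,0,0]],[[-0.010,-0.002,0],[0,0,0]],[[-0.013,-0.003,0],[0,0,0]],[[-0.016,-0.003,0],[0,0,0]],[[-0.016,-0.003,0],[0,0,0]]]'
```

```text
time_s: 3.65
position: [0.6175, 0.1563, 0.0976]
tool_rot: [[-0.984, -0.176, 0.002], [-0.176, 0.984, -0.0], [-0.002, -0.001, -1.0]]
ft_force: [-0.2, -0.0, -0.1]
grip_width: -0.0
gripper_force: 0.0
```

The force has dropped, so the arm is over the catch. I'll push on gently until I feel the end stop.

```bash
python3 -m handwheel '[[[-0.003,0,0],[0,0,0]],[[-0.006,-0.001,0],[0,0,0]],[[-0.006,-0.001,0],[0,0,0]]]'
```

```text
time_s: 3.95
position: [0.6184, 0.1566, 0.0976]
tool_rot: [[-0.984, -0.176, -0.004], [-0.176, 0.984, -0.0], [0.004, 0.0, -1.0]]
ft_force: [-8.9, -0.5, 6.2]
grip_width: -0.0003
gripper_force: 4.4
```

```bash
python3 -m handwheel '[[[-0.003,0,0],[0,0,0]],[[-0.003,0,0],[0,0,0]]]'; python3 -m handwheel '[[[0.03,0,0],[0,0,0]],[[0.06,0,0],[0,0,0]],[[0.06,0,-0.1],[0,0,0]],[[0.06,0,-0.2],[0,0,0]],[[0.06,0,-0.2],[0,0,0]]]'
python3 - <<'E'
from h import *
tool((.6266,-.1329,.14))
E
```

```text
time_s: 4.15
position: [0.6184, 0.1566, 0.0975]
tool_rot: [[-0.984, -0.176, -0.007], [-0.176, 0.984, -0.001], [0.007, 0.0, -1.0]]
ft_force: [-15.5, -3.2, 8.3]
grip_width: -0.0003
gripper_force: 7.9
time_s: 4.65
position: [0.5944, 0.1518, 0.2048]
tool_rot: [[-0.984, -0.176, 0.014], [-0.176, 0.984, 0.001], [-0.014, -0.002, -1.0]]
ft_force: [0.5, -0.5, -0.1]
grip_width: -0.0001
gripper_force: 0.0
[ 0.0387 -0.5716  0.1301]
```

```bash
python3 -m handwheel '[[[0.04,-0.57,0.05],[0,0,0]],[[0.04,-0.57,0.05],[0,0,0]],[[0.04,-0.57,0.05],[0,0,0]],[[0.04,-0.57,0.05],[0,0,0]],[[0.04,-0.57,0.05],[0,0,0]],[[0.04,-0.57,0.05],[0,0,0]],[[0.04,-0.57,0.05],[0,0,0]],[[0.04,-0.57,0.05],[0,0,0]]]'
python3 - <<'E'
from h import *
import cv2
p,d=get_image("top"); cv2.imwrite("pics/t3.png",cv2.resize(p[160:290,195:355],None,fx=5,fy=4.6,interpolation=3)[:,:,::-1])
tool((.6266,-.1329,.095),(.6266,-.1329,.076)); print(observe()["tool_rot"].round(4),observe()["position"])
E
```

```text
time_s: 5.45
position: [0.6222, -0.133, 0.1719]
tool_rot: [[-0.985, -0.175, -0.0], [-0.175, 0.985, 0.0], [0.0, 0.0, -1.0]]
ft_force: [0.1, 0.5, 0.2]
grip_width: 0.0002
gripper_force: 0.0
[-0.0084 -0.0034  0.1543]
[-0.0084 -0.0034  0.1923]
[[-9.844e-01 -1.761e-01 -0.000e+00]
 [-1.761e-01  9.844e-01  2.000e-04]
 [-0.000e+00  2.000e-04 -1.000e+00]] [ 0.62218469 -0.13199528  0.17217015]
```

View pics/t3.png

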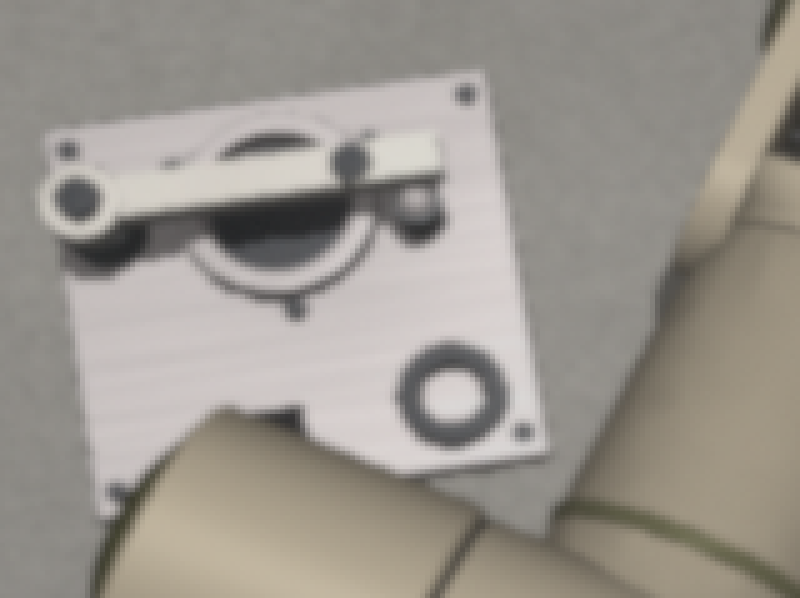

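The arm is home: it lies across the ring, parallel to the plate edge, with its end at (440,155). The catch post sits behind it at (417,205) and the ring is still in its nest. Now the round key.

```bash
python3 -m handwheel '[[[-0.008,-0.003,0.08],[0,0,0]],[[-0.008,-0.003,0.15],[0,0,0]],[[-0.008,-0.003,0.18],[0,0,0]],[[-0.008,-0.003,0.195],[0,0,0]],[[-0.008,-0.003,0.205],[0,0,0]],[[-0.008,-0.003,0.212],[0,0,0]],[[-0.008,-0.003,0.212],[0,0,0]],[[-0.008,-0.003,0.212],[0,0,0]]]'
```

```text
time_s: 6.3
position: [0.627, -0.1326, 0.0681]
tool_rot: [[-0.984, -0.177, 0.003], [-0.177, 0.984, -0.0], [-0.003, -0.001, -1.0]]
ft_force: [-1.2, 3.3, 5.6]
grip_width: -0.0001
gripper_force: 2.7
```

```bash
python3 -m handwheel '[[[0,0,0.004],[0,0,0]],[[0,0,0.006],[0,0,0]],[[0,0,0.006],[0,0,0]],[[0,0,0.006],[0,0,0]]]'
```

```text
time_s: 6.7
position: [0.6272, -0.1327, 0.0677]
tool_rot: [[-0.984, -0.177, 0.004], [-0.177, 0.984, -0.001], [-0.004, -0.002, -1.0]]
ft_force: [-9.2, 6.1, 23.4]
grip_width: -0.0
gripper_force: 11.7
```

Bottomed: 23 N with no further travel. Now I'll lift and work out the bar key.

```bash
python3 -m handwheel '[[[0,0,-0.04],[0,0,0]],[[0,0,-0.1],[0,0,0]],[[0,0,-0.1],[0,0,0]],[[0,0,-0.1],[0,0,0]],[[0,0,-0.1],[0,0,0]]]'
python3 - <<'E'
from h import *
tool((.5364,-.1312,.076),(.6243,-.2283,.076),(.6266,-.1329,.076))
E
```

```text
time_s: 7.2
position: [0.6261, -0.133, 0.1127]
tool_rot: [[-0.984, -0.176, -0.001], [-0.176, 0.984, 0.0], [0.001, 0.0, -1.0]]
ft_force: [-0.4, 0.2, 0.5]
grip_width: 0.0001
gripper_force: 0.0
[0.1759 0.0352 0.0735]
[ 0.0371 -0.1869  0.0734]
[-0.001   0.0001  0.0734]
```

```bash
python3 -m handwheel '[[[0.09,0.018,0],[0,0,0]],[[0.176,0.035,0],[0,0,0]],[[0.176,0.035,0],[0,0,0]],[[0.176,0.035,0.04],[0,0,0]],[[0.176,0.035,0.07],[0,0,0]],[[0.176,0.035,0.085],[0,0,0]],[[0.176,0.035,0.094],[0,0,0]],[[0.176,0.035,0.099],[0,0,0]],[[0.176,0.035,0.099],[0,0,0]],[[0.176,0.035,0.099],[0,0,0]]]'
```

```text
time_s: 8.2
position: [0.5366, -0.1315, 0.0675]
tool_rot: [[-0.984, -0.177, 0.001], [-0.177, 0.984, -0.001], [-0.001, -0.002, -1.0]]
ft_force: [-14.2, 3.6, 36.9]
grip_width: -0.0
gripper_force: 18.2
```

```bash
python3 -m handwheel '[[[0,0,-0.04],[0,0,0]],[[0,0,-0.1],[0,0,0]],[[0,0,-0.1],[0,0,0]],[[-0.07,-0.11,-0.1],[0,0,0]],[[-0.139,-0.222,-0.1],[0,0,0]],[[-0.139,-0.222,-0.1],[0,0,0]],[[-0.139,-0.222,-0.1],[0,0,0]],[[-0.139,-0.222,-0.1],[0,0,0]],[[-0.139,-0.222,-0.1],[0,0,0]]]'
python3 - <<'E'
from h import *
tool((.6243,-.2283,.076))
E
```

```text
time_s: 9.1
position: [0.6241, -0.2275, 0.1134]
tool_rot: [[-0.984, -0.177, -0.001], [-0.177, 0.984, 0.001], [0.001, 0.001, -1.0]]
ft_force: [-0.5, -0.0, 0.1]
grip_width: -0.0002
gripper_force: 0.0
[-0.0002 -0.0016  0.0749]
```

```bash
python3 -m handwheel '[[[0,0,0.04],[0,0,0]],[[0,0,0.07],[0,0,0]],[[0,0,0.085],[0,0,0]],[[0,0,0.094],[0,0,0]],[[0,0,0.097],[0,0,0]],[[0,0,0.097],[0,0,0]],[[0,0,0.097],[0,0,0]]]'; python3 -m handwheel '[[[0,0,-0.04],[0,0,0]],[[0,0,-0.1],[0,0,0]],[[0,0,-0.2],[0,0,0]],[[0,0,-0.2],[0,0,0]],[[0,0,-0.2],[0,0,0]]]'
```

```text
time_s: 9.8
position: [0.6241, -0.2274, 0.0679]
tool_rot: [[-0.984, -0.177, -0.0], [-0.177, 0.984, 0.0], [0.0, 0.0, -1.0]]
ft_force: [-8.3, 5.7, 14.6]
grip_width: -0.0001
gripper_force: 7.3
time_s: 10.3
position: [0.6249, -0.2283, 0.167]
tool_rot: [[-0.984, -0.176, 0.003], [-0.176, 0.984, -0.002], [-0.002, -0.002, -1.0]]
ft_force: [0.2, 0.2, -0.9]
grip_width: 0.0
gripper_force: 0.0
```

Run:
```python
from h import *
import cv2
p,d=get_image("scene"); cv2.imwrite("pics/s9.png",p[:,:,::-1])
```

```text
(no output)
```

View pics/s9.png

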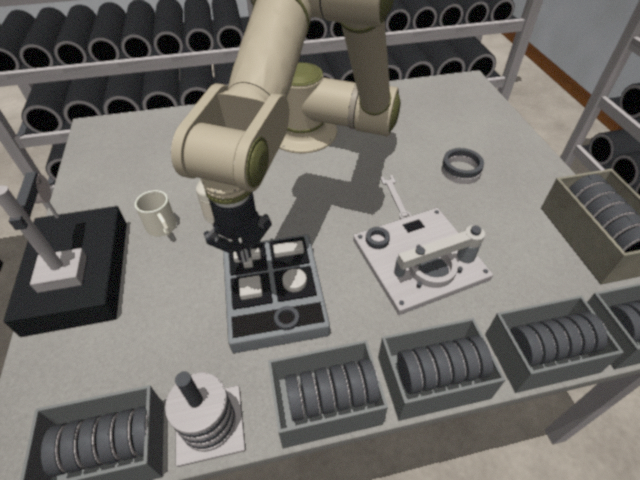

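The probe arm lies home over the ring, from (475,235) to (402,265). The keys are up, everything else is where it was, and the robot is clear.

```bash
python3 -c "from rig import *; print(close_job())"
```

```text
the job is handed in; nothing more can be done
None
```

The probe arm is home in its end stop; the round, bar and square keys were each pressed fully down in that order, the cross key was left alone, and the job is handed in at about 10 s.

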